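# Turn up the drained staining dishes and set them out in the bays

## Task

The washed staining dishes were left to drain on the bench and some are upside down, with the ringed underside showing. Turn those right way up and stand every dish, open side up, on the steel staining plate in a neat row: one dish to a bay (any bays), squarely within the bay's lines, its longer side running front to back across the row. Leave the timer and the pipette where they are.

Things in the scene. Friction and masses are not known exactly. Their poses are not given: they have to be found in the camera images.
- dish0: grey open staining dish (up to four alike; None if absent): 48 mm (x) by 60 mm (y), 42 mm high (z), upright 4 mm walls, 5 mm floor, 0.14 kg. Origin: centre of its underside; z points to the open mouth (z down = upside down, origin then 42 mm up). Right way up it shows its ridged hollow inside; upside down a flat face with a dark 32 mm ring. It also stands on its side faces.
- dish1: grey open staining dish (up to four alike; None if absent): 48 mm (x) by 60 mm (y), 42 mm high (z), upright 4 mm walls, 5 mm floor, 0.14 kg. Origin: centre of its underside; z points to the open mouth (z down = upside down, origin then 42 mm up). Right way up it shows its ridged hollow inside; upside down a flat face with a dark 32 mm ring. It also stands on its side faces.
- dish2: grey open staining dish (up to four alike; None if absent): 48 mm (x) by 60 mm (y), 42 mm high (z), upright 4 mm walls, 5 mm floor, 0.14 kg. Origin: centre of its underside; z points to the open mouth (z down = upside down, origin then 42 mm up). Right way up it shows its ridged hollow inside; upside down a flat face with a dark 32 mm ring. It also stands on its side faces.
- dish3: grey open staining dish (up to four alike; None if absent): 48 mm (x) by 60 mm (y), 42 mm high (z), upright 4 mm walls, 5 mm floor, 0.14 kg. Origin: centre of its underside; z points to the open mouth (z down = upside down, origin then 42 mm up). Right way up it shows its ridged hollow inside; upside down a flat face with a dark 32 mm ring. It also stands on its side faces.
- station: fixed steel staining plate, 90 mm (x, front to back) by 268 mm (y, along the row), top face 8 mm above the bench, a cheek 6 mm thick and 24 mm high at each end. Origin under its centre at bench level, z up. Thin flush dark lines mark four bays in a row, each 62 mm wide along the row, 74 mm front to back. A microscope stands left of the dishes (from y = 0.3 on); cabinets hang 0.53 m up from x = 0.69 on.
- bay0 (a point): centre of bay 0 on the plate's top face (8 mm above the bench); bays are 64 mm apart along the plate's y, bay 0 at the +y end; axes as the plate's
- bay1 (a point): centre of bay 1 on the plate's top face (8 mm above the bench); bays are 64 mm apart along the plate's y, bay 0 at the +y end; axes as the plate's
- bay2 (a point): centre of bay 2 on the plate's top face (8 mm above the bench); bays are 64 mm apart along the plate's y, bay 0 at the +y end; axes as the plate's
- bay3 (a point): centre of bay 3 on the plate's top face (8 mm above the bench); bays are 64 mm apart along the plate's y, bay 0 at the +y end; axes as the plate's
- bench_timer: bystander: white bench timer lying flat, 70 x 64 x 16 mm; origin at the centre of its underside
- pipette: bystander: single-channel pipette lying flat, 254 mm long (its x), 34 mm wide, 28 mm high; origin about the middle, at bench level
Things that resemble listed ones, but are neither listed nor needed, are in the scene too. Leave any orange or yellow look-alike of the dish2 alone. Leave any orange look-alike of the dish3 alone.

How it is judged:
By the outcome, as a careful person would: the job done as asked, in the order asked, and still so for the second after the job is handed in, with the robot touching nothing.
Of dish1, dish2, dish3 only 2 to 3 are there at a start; the rules pass over those that are not, and their reading is None.
At some moment in a run one of dish0, dish1, dish2, dish3 may be knocked a few centimetres aside while the robot is not near it.
Once in a run the grip may slacken for a moment while it holds something.
It also fails if it takes over 210 s, if anything falls off the work surface, if the arm or the gripper's body presses on something with over 40 N, if the wrist force passes 120 N, or if a joint passes its speed limit or range.

## Robot

A 6-joint arm with a two-finger parallel gripper is mounted at the origin on a cart in front of the work surface, level with it; the furniture and walls round the work are solid. World frame = base frame: x ahead of the robot, y to its left, z up, the work surface at z = 0. Lengths are in mm, angles in rad, forces in N, time in s.
With the tool pointing down it reaches from about 300 to 775 mm from the base axis. Payload 14.6 kg.
Tool frame: the origin (TCP) lies midway between the tips of the shut fingers; the grasp point (between the pads) lies 19 mm behind it (manip.hold_point_z is the distance from the TCP to the grasp point, in mm); z points along the fingers, y is the direction in which the jaws open and shut (so a half turn about z gives the same grasp; the last joint's range is limited). The gripper opens to 94 mm and grips with 3 to 60 N. Pads are 16 mm wide; open, the fingers measure 119 mm over their backs; the gripper's body (75 mm by 177 mm) begins 78 mm behind the grasp point.
Start: joints at [1.17, 0.3, 1.521, -0, 1.321, -0.067], TCP at [180.197, 519.633, 205.446] pointing down, gripper open.
Joint ranges: [-3.03, 3.03], [-0.79, 2.21], [0.23, 2.52], [-1.04, 4.18], [0, 3.07], [-2.55, 2.55]. Speed limits (rad/s): [2.22, 2.22, 2.57, 3.14, 3.14, 3.14].

## Interface

Orientations are given as [roll, pitch, yaw] about the fixed x, y, z axes, in that order (R = Rz(yaw) Ry(pitch) Rx(roll)).
In Python, from cell import manip gives the robot as it stands.
- The arm moves only by the shell command python3 -m crank 'ROWS' [OPENING] [FORCE]. ROWS is JSON, a list of rows, each an object with "offset": the shift along the world's x, y, z in m, a list of three; "spin": the turn about the world's z in degrees. In form: [{"offset": [dx, dy, dz], "spin": spin}, ...]. A call has exactly 8 rows; each row is the pose to reach, as a shift and turn from the pose measured when the call began; what a row does not reach only later rows make up. A row lasts 1/12 s, in which the tool goes at most 41.7 mm and 7.16 degrees, less where a joint would pass 70% of its speed; a pose out of reach is approached as far as the arm can. A call with a gripper value outside its range is refused whole. OPENING is the opening, from 0 (shut) to 1 (fully open), set as the call begins (- or left out, the last holds). The fingers move at their own pace and stop on an object; FORCE is the grip in N (left out, the last holds). Time passes only in rows, so rows that repeat a pose let the fingers close, or fill a call up. It gives the time, the measured TCP pose, the force and the opening at its end, in the units of the state.
- manip.read_state(): the state, without advancing time (a new reading comes with each control period).
- manip.camera(name): name is "side" or "top"; returns a dict with "pixels" (384x512x3 uint8, red, green, blue), "fx", "fy", "cx", "cy" (pixels), "extrinsics" (4x4, takes a point from world to camera coordinates). Camera axes: x right, y down, z forward; pixel columns grow to the right and rows downward; lengths in mm; the calibration is good to about 2 mm. A picture is of the moment at which its call begins. There is no depth.
- manip.sign_off(): hands the job in, once; it reports no verdict.
Trained networks look in a picture, given as the dict that the camera call returned (one of the last four; its "shot" number tells which), for a name from the list of things; names that differ only in an ending like _2 or _b are one class to them, and where a whole thing is asked for, a point or a joint stands for the part that bears it (a point fixed in the world has none). Each returns a list of dicts, best first, with "conf" (0 to 1); they miss things now and then, are a little off and sometimes report something else, mostly with a low value. They report only what shows in the picture. A call takes as long as a camera call. They do not tell look-alikes from the thing itself.
- manip.search_frame(picture, name): "location" ([x, y, z] in mm, in world coordinates, good to about 4 mm: the middle of the surface that is visible of it).
- manip.masks_of(picture, name): "mask" (384x512 bool, what is visible of it).
The state is a dict: "clock": time; "joints": joint angles; "qd": joint speeds; "effort": joint torques, N m; "eef_pos": TCP position; "eef_rot": TCP orientation; "wrist_force": force on the tool from outside, world axes, zero at the start; "moment": the same for the moment, N m; "finger_gap": finger opening in mm.
Only numpy, scipy, OpenCV 4.12 (cv2) and the standard library are available. Lean on these libraries where they do the work, as an engineer would, in place of code of your own. Each camera call takes 0.05 s, during which the arm holds its last target. There are 200 camera calls.

## Working session

There is one attempt and no reset: what is moved stays moved. The work goes in short steps, Python scripts to look and compute and a shell command to move; the robot and the scene stay as the last step left them, time stands still between calls to the robot, and variables do not carry over. Pictures are saved under pics/ and viewed, about 12 in all and at most 16, crops included, and the job is handed in when it is done.

```bash
mkdir -p pics; ls; cat > h.py <<'E'
import numpy as np, cv2
from cell import manip
def shot(n, name):
    p=manip.camera(n); cv2.imwrite(f'pics/{name}.png', cv2.cvtColor(p['pixels'],cv2.COLOR_RGB2BGR)); return p
def px2w(p,u,v,z):
    E=np.array(p['extrinsics']); R,t=E[:3,:3],E[:3,3]; c=-R.T@t
    d=R.T@np.array([(u-p['cx'])/p['fx'],(v-p['cy'])/p['fy'],1]); return c+d*(z-c[2])/d[2]
def w2px(p,X):
    E=np.array(p['extrinsics']); q=E[:3,:3]@np.array(X)+E[:3,3]; return p['fx']*q[0]/q[2]+p['cx'],p['fy']*q[1]/q[2]+p['cy']
E
python3 - <<'E'
from h import *
np.set_printoptions(precision=3,suppress=True)
for n in ('top','side'):
    p=shot(n,n+'0'); E=np.array(p['extrinsics']); print(n,'cam at',-E[:3,:3].T@E[:3,3],'fwd',E[2,:3], p['fx'])
    for k in ('dish0','station','bench_timer','pipette'):
        for d in manip.search_frame(p,k): print(k,np.round(d['location'],0),round(d['conf'],2),np.round(w2px(p,d['location'])))
s=manip.read_state(); print(s)
a=cv2.imread('pics/top0.png');b=cv2.imread('pics/side0.png')
E
```

```text
pics
top cam at [ 267.8   -188.754 1540.669] fwd [ 0.139  0.021 -0.99 ] 467.44627276903617
dish0 [637. 162.  16.] 0.82 [160. 145.]
dish0 [364.  82.   5.] 0.78 [182. 227.]
dish0 [477. 161.  46.] 0.69 [157. 191.]
dish0 [641.  50.  16.] 0.63 [193. 144.]
dish0 [346. -27.   3.] 0.57 [215. 232.]
dish0 [458.   2.   2.] 0.52 [207. 198.]
station [ 571. -208.    6.] 0.95 [270. 165.]
bench_timer [ 545. -504.   18.] 0.93 [360. 171.]
bench_timer [ 410. -423.   21.] 0.66 [337. 212.]
pipette [ 405. -421.   22.] 0.75 [336. 214.]
side cam at [   22.512 -1086.672   597.205] fwd [ 0.412  0.784 -0.464] 429.3850365341548
dish0 [631.  42.  27.] 0.86 [263. 166.]
dish0 [625. 139.  31.] 0.84 [248. 154.]
dish0 [451. -18.  26.] 0.83 [219. 183.]
dish0 [336. -46.  27.] 0.78 [185. 195.]
dish0 [470. 149.  33.] 0.6 [205. 160.]
dish0 [ 564. -228.    6.] 0.2 [288. 214.]
station [ 568. -228.    9.] 0.93 [289. 212.]
bench_timer [ 534. -515.   14.] 0.65 [343. 274.]
pipette [ 398. -440.   21.] 0.74 [272. 269.]
{'clock': 0.5, 'joints': array([ 1.17 ,  0.3  ,  1.521,  0.   ,  1.321, -0.067]), 'qd': array([ 0.001, -0.001, -0.   , -0.001, -0.   ,  0.   ]), 'effort': array([ -0.001, -53.135, -35.273,   0.071,   0.022,  -0.   ]), 'eef_pos': array([180.183, 519.622, 205.42 ]), 'eef_rot': array([-3.142, -0.   ,  2.808]), 'wrist_force': array([ 0.721, -0.655,  0.649]), 'moment': array([ 0.003, -0.013,  0.035]), 'finger_gap': 93.69049210740776}
```

View pics/top0.png

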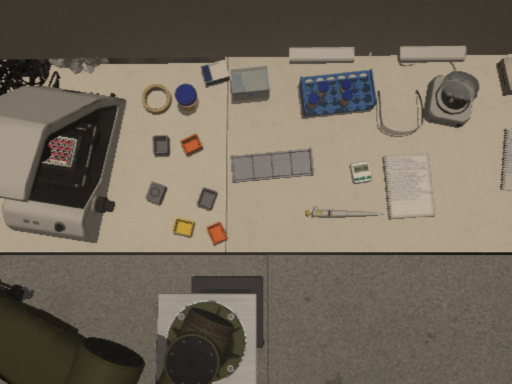

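View pics/side0.png

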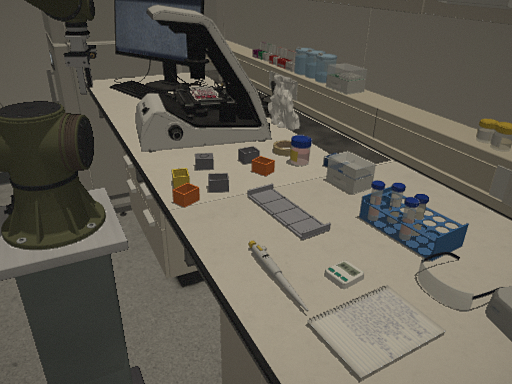

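The top view shows three grey dishes: (161,146) upright, (207,199) upright and (156,193) ring up. The look-alikes are orange at (192,145) and (217,233), and yellow at (184,228). The plate is at (272,165). Next I fit the boxes to the masks and check one crop.

```bash
cat >> h.py <<'E'
from scipy.optimize import minimize
S=6
def render(p,x,y,a,box,z0=0):
    lx,ly,h=box; c,s=np.cos(a),np.sin(a)
    P=[w2px(p,(x+c*u-s*v,y+s*u+c*v,z0+w)) for u in(-lx/2,lx/2) for v in(-ly/2,ly/2) for w in(0,h)]
    m=np.zeros((384*S,512*S),np.uint8)
    cv2.fillConvexPoly(m,cv2.convexHull(np.round((np.array(P)+.5)*S).astype(np.int32)),1); return m>0
def fit(obs,x0,y0,box,z0=0):
    """obs: list of (picture, mask); pose of a box x,y,yaw by silhouette overlap"""
    big=[np.kron(m.astype(np.uint8),np.ones((S,S),np.uint8))>0 for _,m in obs]
    def f(q): 
        return sum(1-(r&b).sum()/(r|b).sum() for (p,_),b in zip(obs,big) for r in[render(p,q[0],q[1],q[2],box,z0)])
    best=None
    for a in np.radians([0,30,60,90,120,150]):
        r=minimize(f,[x0,y0,a],method='Nelder-Mead',options=dict(initial_simplex=[[x0,y0,a],[x0+10,y0,a],[x0,y0+10,a],[x0,y0,a+.3]],xatol=.3,fatol=1e-3,maxiter=60))
        if best is None or r.fun<best.fun: best=r
    return best.x[0],best.x[1],np.degrees(best.x[2])%180,best.fun/len(obs)
def grey_dishes(p):
    out=[]
    for d in manip.masks_of(p,'dish0'):
        m=d['mask']; c=np.median(p['pixels'][m],axis=0).astype(int)
        vu=np.argwhere(m).mean(0); out.append((d['conf'],m,c,vu[::-1]))
    return out
E
python3 - <<'E'
from h import *
T=manip.camera('top');s=manip.camera('side')
gt,gs=grey_dishes(T),grey_dishes(s)
for n,g in(('top',gt),('side',gs)):
    for c,m,col,uv in g: print(n,round(c,2),m.sum(),col,np.round(uv,1))
isg=lambda c:int(c.max())-int(c.min())<35
for c,m,col,uv in gt:
    if not isg(col): continue
    w=px2w(T,*uv,25); su=w2px(s,(w[0],w[1],20))
    o=[(T,m)]
    k=[g for g in gs if isg(g[2]) and np.hypot(*(g[3]-su))<14]
    print(np.round(uv),'top',np.round(fit(o,w[0],w[1],(48,60,42)),2),'both',np.round(fit(o+[(s,k[0][1])],w[0],w[1],(48,60,42)),2) if k else None)
o=[(p,manip.masks_of(p,'station')[0]['mask']) for p in(T,s)]
for oo in(o[:1],o[1:],o): print('station',np.round(fit(oo,570,-210,(90,268,12)),2))
im=cv2.cvtColor(T['pixels'],cv2.COLOR_RGB2BGR)
cv2.imwrite('pics/crop1.png',cv2.resize(im[120:255,130:325],None,fx=4,fy=4,interpolation=cv2.INTER_CUBIC))
E
```

```text
top 0.85 306 [168  90  48] [216.6 233.1]
top 0.84 322 [82 74 68] [160.6 145.3]
top 0.82 304 [96 88 82] [206.9 197.6]
top 0.61 276 [98 89 84] [156.1 192.2]
top 0.54 310 [172 142  57] [183.  226.7]
top 0.52 312 [149  81  47] [191.2 144.2]
side 0.93 489 [100  52  24] [185.5 194.6]
side 0.88 390 [55 54 52] [218.  182.5]
side 0.86 297 [57 55 53] [203.6 161.5]
side 0.73 286 [103  86  32] [179.7 176.8]
side 0.64 282 [55 54 53] [247.4 154.4]
side 0.62 393 [96 51 24] [262.  165.5]
[161. 145.] top [6.3535e+02 1.5827e+02 9.6060e+01 8.0000e-02] both [6.3444e+02 1.5856e+02 9.7090e+01 1.4000e-01]
[207. 198.] top [4.5754e+02 6.0000e-01 7.1940e+01 8.0000e-02] both [4.5624e+02 1.4000e+00 6.8040e+01 9.0000e-02]
[156. 192.] top [4.7689e+02 1.6954e+02 6.4780e+01 1.7000e-01] both [4.7373e+02 1.6965e+02 6.8740e+01 1.4000e-01]
station [ 5.6990e+02 -2.1266e+02  4.9700e+00  6.0000e-02]
station [ 5.6742e+02 -2.0685e+02  4.7200e+00  1.1000e-01]
station [ 5.6878e+02 -2.1028e+02  5.2900e+00  9.0000e-02]
```

View pics/crop1.png

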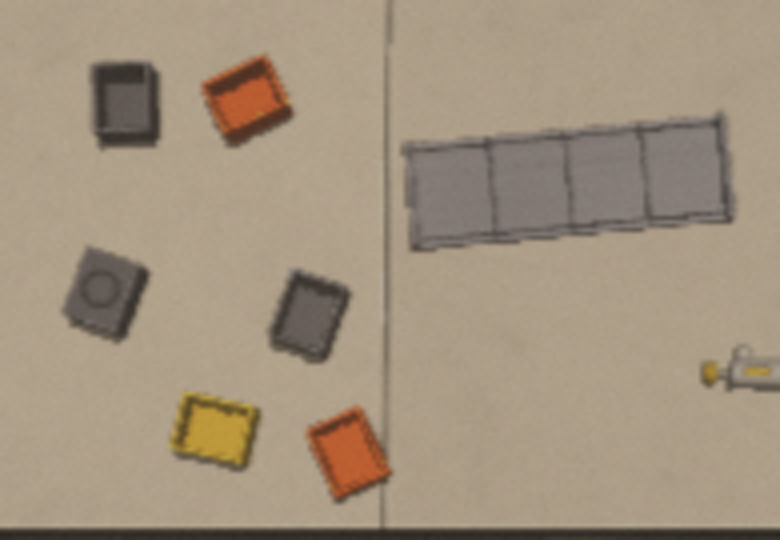

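Three grey dishes are confirmed: A at crop (125,103) upright, C at (310,315) upright, and ring-up B at (105,293). I skip the orange ones at crop (247,100) and (348,453) and the yellow one at (215,432). B goes first. I approach clear of the microscope, turning the jaws to -23°.

```bash
r='{"offset":[0.07,-0.32,0],"spin":-50}'
python3 -m crank '[{"offset":[0.01,-0.04,0],"spin":-6},{"offset":[0.02,-0.08,0],"spin":-12},{"offset":[0.03,-0.12,0],"spin":-18},{"offset":[0.04,-0.16,0],"spin":-24},{"offset":[0.05,-0.2,0],"spin":-30},{"offset":[0.06,-0.24,0],"spin":-36},{"offset":[0.065,-0.28,0],"spin":-43},{"offset":[0.07,-0.32,0],"spin":-50}]' 1 20
python3 -m crank '[{"offset":[0.03,0,-0.01],"spin":-7},{"offset":[0.06,0,-0.02],"spin":-14},{"offset":[0.09,0,-0.03],"spin":-21},{"offset":[0.12,0,-0.04],"spin":-28},{"offset":[0.15,0,-0.05],"spin":-35},{"offset":[0.18,0,-0.06],"spin":-42},{"offset":[0.2,0,-0.07],"spin":-44},{"offset":[0.2,0,-0.07],"spin":-44}]'
```

```text
clock: 1.47
eef_pos: [249.9, 198.0, 205.4]
eef_rot: [3.141, -0.0, 1.93]
wrist_force: [0.2, 0.6, -0.1]
finger_gap: 93.8
clock: 2.13
eef_pos: [451.8, 197.3, 133.3]
eef_rot: [-3.141, 0.002, 1.158]
wrist_force: [-0.7, -0.5, -1.3]
finger_gap: 93.6
```

```bash
python3 -m crank '[{"offset":[0.014,-0.009,0],"spin":0},{"offset":[0.028,-0.017,0],"spin":0},{"offset":[0.028,-0.017,-0.03],"spin":0},{"offset":[0.028,-0.017,-0.06],"spin":0},{"offset":[0.028,-0.017,-0.09],"spin":0},{"offset":[0.028,-0.017,-0.115],"spin":0},{"offset":[0.028,-0.017,-0.128],"spin":0},{"offset":[0.028,-0.017,-0.129],"spin":0}]'
python3 -m crank '[{"offset":[0,0,0],"spin":0},{"offset":[0,0,0],"spin":0},{"offset":[0,0,0],"spin":0},{"offset":[0,0,0],"spin":0},{"offset":[0,0,0],"spin":0},{"offset":[0,0,0],"spin":0},{"offset":[0,0,0],"spin":0},{"offset":[0,0,0],"spin":0}]' 0.4 20
```

```text
clock: 2.8
eef_pos: [478.1, 180.0, 2.1]
eef_rot: [-3.137, 0.004, 1.159]
wrist_force: [0.4, 0.1, -0.3]
finger_gap: 93.7
clock: 3.47
eef_pos: [478.5, 180.1, 2.8]
eef_rot: [-3.138, 0.004, 1.159]
wrist_force: [-1.2, -0.2, 6.1]
finger_gap: 60.8
```

```bash
python3 -m crank '[{"offset":[0,0,0.015],"spin":0},{"offset":[0,0,0.04],"spin":0},{"offset":[0,0,0.07],"spin":0},{"offset":[0,0,0.09],"spin":0},{"offset":[-0.005,-0.02,0.09],"spin":3},{"offset":[-0.01,-0.05,0.09],"spin":8},{"offset":[-0.02,-0.08,0.09],"spin":14},{"offset":[-0.03,-0.11,0.09],"spin":20}]'
python3 -m crank '[{"offset":[-0.005,-0.03,0],"spin":3.7},{"offset":[-0.01,-0.06,0],"spin":3.7},{"offset":[-0.018,-0.09,0],"spin":3.7},{"offset":[-0.018,-0.11,0],"spin":3.7},{"offset":[-0.018,-0.13,0],"spin":3.7},{"offset":[-0.018,-0.135,0],"spin":3.7},{"offset":[-0.018,-0.135,0],"spin":3.7},{"offset":[-0.018,-0.135,0],"spin":3.7}]'
python3 - <<'E'
from h import *
p=shot('side','s2'); 
u,v=map(int,w2px(p,(430,-65,80))); im=cv2.imread('pics/s2.png')
cv2.imwrite('pics/s2c.png',cv2.resize(im[max(0,v-60):v+60,u-80:u+80],None,fx=4,fy=4,interpolation=cv2.INTER_CUBIC)); print(u,v)
E
```

```text
clock: 4.13
eef_pos: [447.7, 69.1, 92.7]
eef_rot: [-3.138, 0.004, 1.513]
wrist_force: [0.7, -0.3, -1.8]
finger_gap: 60.7
clock: 4.8
eef_pos: [429.7, -65.5, 92.7]
eef_rot: [-3.138, 0.003, 1.578]
wrist_force: [0.1, -0.0, -2.0]
finger_gap: 60.8
218 174
```

View pics/s2c.png

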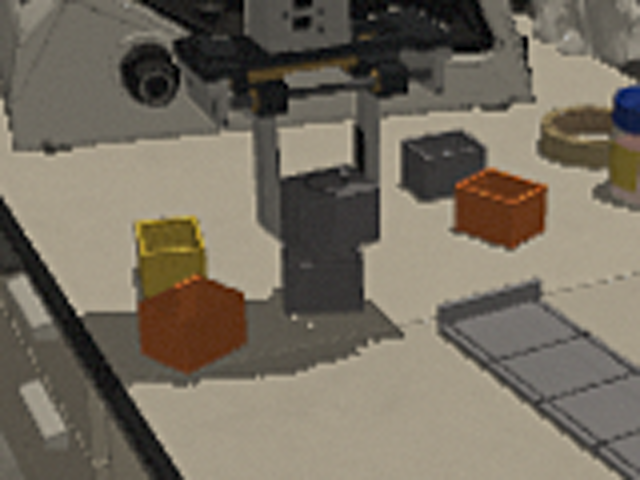

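The ring-up dish is held level at crop (330,215), with C behind it. I set it down a bit further along -y, then tumble it with a light grip about its lower -y edge.

```bash
python3 -m crank '[{"offset":[0,-0.02,-0.02],"spin":0},{"offset":[0,-0.04,-0.04],"spin":0},{"offset":[0,-0.045,-0.065],"spin":0},{"offset":[0,-0.045,-0.08],"spin":0},{"offset":[0,-0.045,-0.086],"spin":0},{"offset":[0,-0.045,-0.089],"spin":0},{"offset":[0,-0.045,-0.09],"spin":0},{"offset":[0,-0.045,-0.09],"spin":0}]'
python3 -m crank '[{"offset":[0,0,0],"spin":0},{"offset":[0,0,0],"spin":0},{"offset":[0,0,0],"spin":0},{"offset":[0,-0.002,0.003],"spin":0},{"offset":[0,-0.004,0.006],"spin":0},{"offset":[0,-0.007,0.0085],"spin":0},{"offset":[0,-0.0095,0.011],"spin":0},{"offset":[0,-0.0125,0.013],"spin":0}]' - 4
python3 - <<'E'
from h import *
p=shot('side','s3'); 
u,v=map(int,w2px(p,(430,-120,40))); im=cv2.imread('pics/s3.png')
cv2.imwrite('pics/s3c.png',cv2.resize(im[v-40:v+40,u-50:u+50],None,fx=5,fy=5,interpolation=cv2.INTER_CUBIC)); print(u,v)
E
```

```text
clock: 5.52
eef_pos: [430.2, -109.8, 3.3]
eef_rot: [-3.139, 0.004, 1.579]
wrist_force: [-0.5, 0.5, -1.1]
finger_gap: 61.2
clock: 6.18
eef_pos: [430.3, -122.7, 16.8]
eef_rot: [-3.139, 0.004, 1.579]
wrist_force: [-0.8, -0.3, -1.1]
finger_gap: 61.5
226 195
```

View pics/s3c.png

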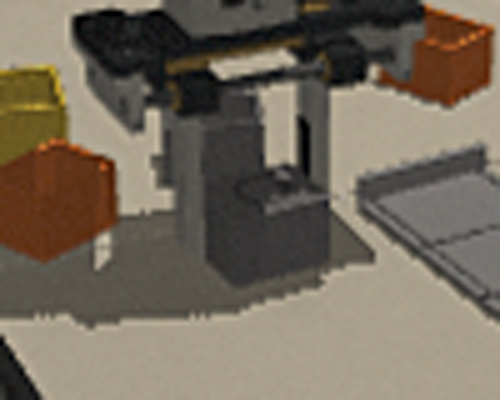

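```bash
python3 -m crank '[{"offset":[0,-0.003,0.0015],"spin":0},{"offset":[0,-0.006,0.003],"spin":0},{"offset":[0,-0.0095,0.0045],"spin":0},{"offset":[0,-0.013,0.0055],"spin":0},{"offset":[0,-0.017,0.006],"spin":0},{"offset":[0,-0.0205,0.0065],"spin":0},{"offset":[0,-0.024,0.0065],"spin":0},{"offset":[0,-0.024,0.0065],"spin":0}]'
python3 - <<'E'
from h import *
p=shot('side','s4'); 
u,v=map(int,w2px(p,(430,-140,40))); im=cv2.imread('pics/s4.png')
cv2.imwrite('pics/s4c.png',cv2.resize(im[v-40:v+40,u-50:u+50],None,fx=6,fy=6,interpolation=cv2.INTER_CUBIC)); print(u,v)
E
```

```text
clock: 6.9
eef_pos: [430.5, -147.7, 23.5]
eef_rot: [-3.14, 0.004, 1.579]
wrist_force: [0.4, 0.1, -1.6]
finger_gap: 61.0
229 198
```

View pics/s4c.png

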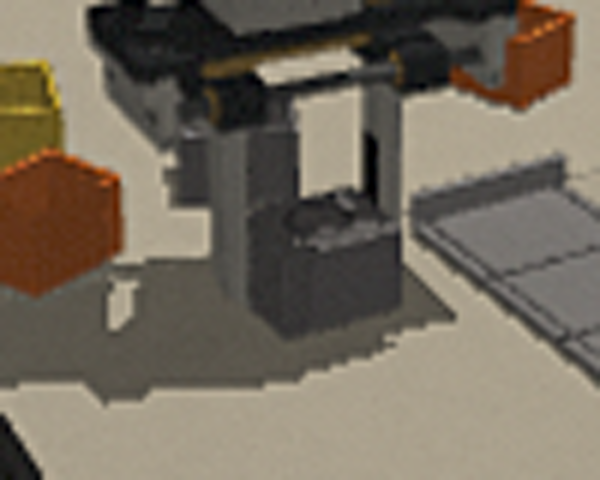

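The dish stayed level at crop (325,260). The pads' torsional hold beats gravity here. I set it down and regrip nearer the end, with only the fingertips overlapping the top and minimum force, so it can swing.

```bash
python3 -m crank '[{"offset":[0,0,-0.007],"spin":0},{"offset":[0,0,-0.014],"spin":0},{"offset":[0,0,-0.018],"spin":0},{"offset":[0,0,-0.0205],"spin":0},{"offset":[0,0,-0.0205],"spin":0},{"offset":[0,0,-0.0205],"spin":0},{"offset":[0,0,-0.0205],"spin":0},{"offset":[0,0,-0.0205],"spin":0}]'
python3 -m crank '[{"offset":[0,0,0],"spin":0},{"offset":[0,0,0],"spin":0},{"offset":[0,0,0],"spin":0},{"offset":[0,0.008,0.01],"spin":0},{"offset":[0,0.008,0.02],"spin":0},{"offset":[0,0.008,0.031],"spin":0},{"offset":[0,0.008,0.031],"spin":0},{"offset":[0,0.008,0.031],"spin":0}]' 0.8 10
python3 -m crank '[{"offset":[0,0,0],"spin":0},{"offset":[0,0,0],"spin":0},{"offset":[0,0,0],"spin":0},{"offset":[0,0,0],"spin":0},{"offset":[0,0,0.0],"spin":0},{"offset":[0,0,0.0],"spin":0},{"offset":[0,0,0.01],"spin":0},{"offset":[0,0,0.02],"spin":0}]' 0.4 3
python3 -m crank '[{"offset":[0,0,0.005],"spin":0},{"offset":[0,0,0.01],"spin":0},{"offset":[0,0,0.015],"spin":0},{"offset":[0,0,0.02],"spin":0},{"offset":[0,0,0.02],"spin":0},{"offset":[0,0,0.02],"spin":0},{"offset":[0,0,0.02],"spin":0},{"offset":[0,0,0.02],"spin":0}]'
python3 - <<'E'
from h import *
p=shot('side','s5'); 
u,v=map(int,w2px(p,(430,-140,40))); im=cv2.imread('pics/s5.png')
cv2.imwrite('pics/s5c.png',cv2.resize(im[v-40:v+40,u-50:u+50],None,fx=6,fy=6,interpolation=cv2.INTER_CUBIC)); print(u,v)
E
```

```text
clock: 7.62
eef_pos: [430.5, -147.4, 3.1]
eef_rot: [-3.14, 0.004, 1.579]
wrist_force: [-0.2, -0.0, -1.1]
finger_gap: 61.2
clock: 8.28
eef_pos: [431.1, -139.4, 35.0]
eef_rot: [3.141, 0.005, 1.579]
wrist_force: [0.8, 0.8, -0.7]
finger_gap: 75.1
clock: 8.95
eef_pos: [430.8, -139.3, 55.5]
eef_rot: [-3.141, 0.005, 1.579]
wrist_force: [0.7, -0.8, -1.2]
finger_gap: 60.0
clock: 9.62
eef_pos: [430.6, -139.3, 75.1]
eef_rot: [-3.14, 0.004, 1.579]
wrist_force: [0.0, 0.3, -1.4]
finger_gap: 59.5
229 198
```

View pics/s5c.png

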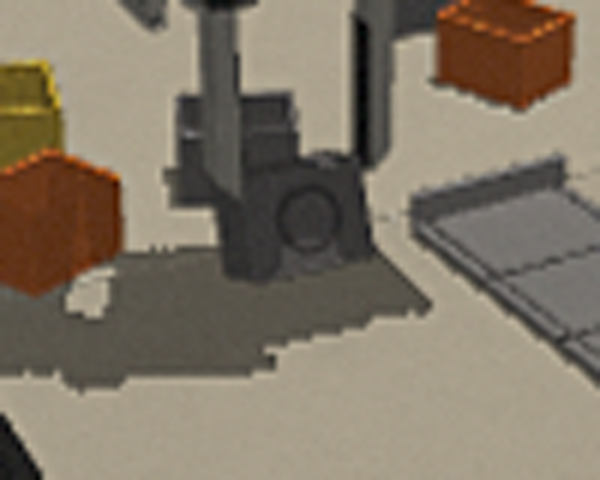

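The ring now faces the side camera at crop (310,218); the dish swung about 60°. Lowering it onto its lower edge while moving -y should bring it onto its side.

```bash
python3 -m crank '[{"offset":[0,0,-0.006],"spin":0},{"offset":[0,0,-0.012],"spin":0},{"offset":[0,0,-0.018],"spin":0},{"offset":[0,-0.003,-0.0215],"spin":0},{"offset":[0,-0.008,-0.0245],"spin":0},{"offset":[0,-0.013,-0.0275],"spin":0},{"offset":[0,-0.018,-0.0305],"spin":0},{"offset":[0,-0.022,-0.0325],"spin":0}]'
python3 -m crank '[{"offset":[0,-0.002,-0.001],"spin":0},{"offset":[0,-0.004,-0.002],"spin":0},{"offset":[0,-0.006,-0.0025],"spin":0},{"offset":[0,-0.006,-0.0025],"spin":0},{"offset":[0,-0.006,-0.0025],"spin":0},{"offset":[0,-0.006,-0.0025],"spin":0},{"offset":[0,-0.006,-0.0025],"spin":0},{"offset":[0,-0.006,-0.0025],"spin":0}]'
python3 -m crank '[{"offset":[0,0,0],"spin":0},{"offset":[0,0,0],"spin":0},{"offset":[0,0,0],"spin":0},{"offset":[0,0,0],"spin":0},{"offset":[0,0,0.01],"spin":0},{"offset":[0,0,0.04],"spin":0},{"offset":[0,0,0.07],"spin":0},{"offset":[0,0,0.08],"spin":0}]' 0.85
python3 - <<'E'
from h import *
p=shot('side','s6'); 
u,v=map(int,w2px(p,(430,-150,40))); im=cv2.imread('pics/s6.png')
cv2.imwrite('pics/s6c.png',cv2.resize(im[v-40:v+40,u-50:u+50],None,fx=6,fy=6,interpolation=cv2.INTER_CUBIC)); print(u,v)
E
```

```text
clock: 10.33
eef_pos: [430.6, -162.0, 42.4]
eef_rot: [-3.14, 0.004, 1.578]
wrist_force: [-0.9, 0.6, 3.6]
finger_gap: 59.7
clock: 11.0
eef_pos: [430.7, -167.9, 40.0]
eef_rot: [-3.14, 0.004, 1.579]
wrist_force: [-1.6, -0.0, 2.4]
finger_gap: 60.1
clock: 11.67
eef_pos: [431.9, -168.4, 124.3]
eef_rot: [3.138, 0.007, 1.579]
wrist_force: [0.4, -0.3, 1.0]
finger_gap: 79.8
230 200
```

View pics/s6c.png

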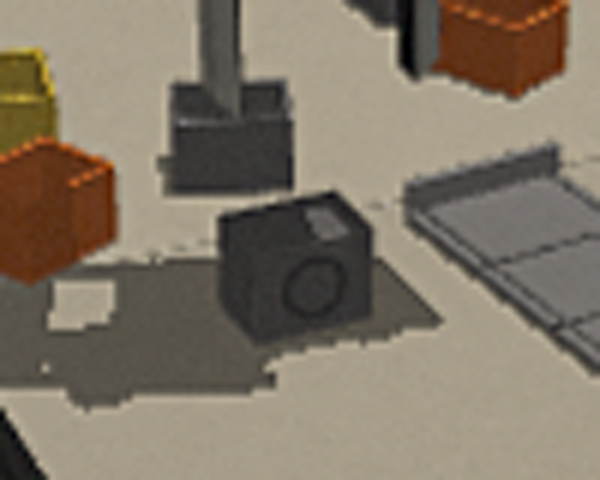

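It stands on its side with the ring facing -y at crop (318,287). I measure where it is.

```bash
python3 - <<'E'
from h import *
T=manip.camera('top');s=manip.camera('side')
o=[]
for p in(T,s):
    t=np.array(w2px(p,(430,-152,24)))
    for c,m,col,uv in grey_dishes(p):
        if np.hypot(*(uv-t))<12: o.append((p,m)); print(p is T,round(c,2),m.sum(),uv); break
for oo in(o[:1],o[1:],o):
    if oo: print(np.round(fit(oo,430,-152,(60,42,48)),2))
E
```

```text
False 0.68 522 [228.57279693 204.49425287]
[ 4.2709e+02 -1.4085e+02  1.7700e+02  8.0000e-02]
[ 4.2709e+02 -1.4085e+02  1.7700e+02  8.0000e-02]
```

```bash
python3 -m crank '[{"offset":[0,0.04,0.01],"spin":0},{"offset":[0,0.08,0.02],"spin":0},{"offset":[0,0.12,0.02],"spin":0},{"offset":[0,0.15,0.02],"spin":0},{"offset":[0,0.17,0.02],"spin":0},{"offset":[0,0.18,0.02],"spin":0},{"offset":[0,0.18,0.02],"spin":0},{"offset":[0,0.18,0.02],"spin":0}]'
python3 - <<'E'
from h import *
T=manip.camera('top');s=manip.camera('side')
o=[]
for p in(T,s):
    t=np.array(w2px(p,(430,-148,24)))
    for c,m,col,uv in grey_dishes(p):
        if np.hypot(*(uv-t))<12: o.append((p,m)); print(p is T,round(c,2),m.sum(),uv); break
for oo in(o[:1],o[1:],o):
    if oo: print(np.round(fit(oo,430,-148,(60,42,48)),2))
E
```

```text
clock: 12.58
eef_pos: [429.9, 12.0, 138.2]
eef_rot: [-3.137, 0.004, 1.579]
wrist_force: [0.1, 0.0, -0.7]
finger_gap: 80.1
True 0.79 308 [249.77272727 204.8961039 ]
False 0.61 542 [228.84317343 203.68450185]
[ 4.3318e+02 -1.4080e+02  1.7572e+02  1.3000e-01]
[ 4.2855e+02 -1.3830e+02  1.7456e+02  6.0000e-02]
[ 4.3151e+02 -1.3919e+02  1.7998e+02  1.2000e-01]
```

```bash
python3 -m crank '[{"offset":[0,-0.03,0],"spin":0},{"offset":[0,-0.07,0],"spin":0},{"offset":[0,-0.11,0],"spin":0},{"offset":[0,-0.138,-0.01],"spin":0},{"offset":[0,-0.138,-0.04],"spin":0},{"offset":[0,-0.138,-0.07],"spin":0},{"offset":[0,-0.138,-0.09],"spin":0},{"offset":[0,-0.138,-0.098],"spin":0}]' 1
python3 -m crank '[{"offset":[0,0,0],"spin":0},{"offset":[0,0,0],"spin":0},{"offset":[0,0,0],"spin":0},{"offset":[0,0,0],"spin":0},{"offset":[0,0,0.0],"spin":0},{"offset":[0,0,0.0],"spin":0},{"offset":[0,0,0],"spin":0},{"offset":[0,0,0.005],"spin":0}]' 0.4 3
python3 -m crank '[{"offset":[0,0,0.006],"spin":0},{"offset":[0,0,0.012],"spin":0},{"offset":[0,0,0.018],"spin":0},{"offset":[0,0,0.024],"spin":0},{"offset":[0,0,0.03],"spin":0},{"offset":[0,0,0.035],"spin":0},{"offset":[0,0,0.035],"spin":0},{"offset":[0,0,0.035],"spin":0}]'
python3 - <<'E'
from h import *
p=shot('side','s7'); 
u,v=map(int,w2px(p,(430,-130,40))); im=cv2.imread('pics/s7.png')
cv2.imwrite('pics/s7c.png',cv2.resize(im[v-40:v+40,u-50:u+50],None,fx=6,fy=6,interpolation=cv2.INTER_CUBIC)); print(u,v)
E
```

```text
clock: 13.45
eef_pos: [428.5, -127.0, 38.1]
eef_rot: [-3.135, 0.002, 1.575]
wrist_force: [-0.3, -0.4, -0.2]
finger_gap: 93.7
clock: 14.12
eef_pos: [428.2, -126.9, 42.9]
eef_rot: [-3.134, 0.002, 1.576]
wrist_force: [0.3, -1.0, -1.0]
finger_gap: 60.0
clock: 14.78
eef_pos: [428.3, -126.9, 78.1]
eef_rot: [-3.134, 0.002, 1.576]
wrist_force: [-0.0, -0.7, -0.9]
finger_gap: 60.1
227 197
```

View pics/s7c.png

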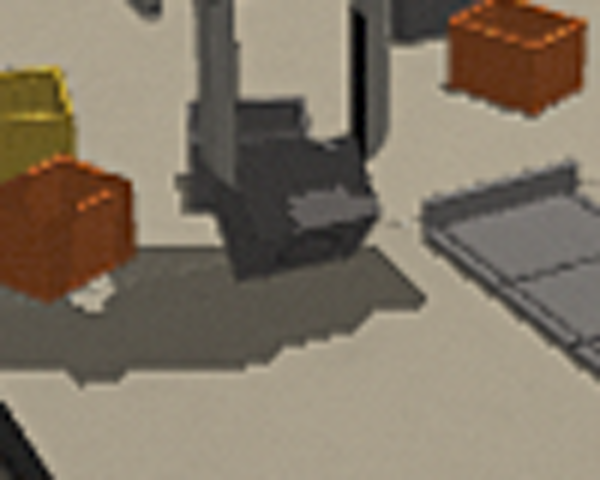

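The ring face is swinging downward at crop (330,240). Lowering again while moving -y.

```bash
python3 -m crank '[{"offset":[0,0,-0.008],"spin":0},{"offset":[0,0,-0.016],"spin":0},{"offset":[0,0,-0.023],"spin":0},{"offset":[0,-0.006,-0.025],"spin":0},{"offset":[0,-0.012,-0.028],"spin":0},{"offset":[0,-0.018,-0.031],"spin":0},{"offset":[0,-0.024,-0.035],"spin":0},{"offset":[0,-0.03,-0.039],"spin":0}]'
python3 -m crank '[{"offset":[0,-0.003,-0.002],"spin":0},{"offset":[0,-0.006,-0.004],"spin":0},{"offset":[0,-0.006,-0.005],"spin":0},{"offset":[0,-0.006,-0.005],"spin":0},{"offset":[0,-0.006,-0.005],"spin":0},{"offset":[0,-0.006,-0.005],"spin":0},{"offset":[0,-0.006,-0.005],"spin":0},{"offset":[0,-0.006,-0.005],"spin":0}]'
python3 -m crank '[{"offset":[0,0,0],"spin":0},{"offset":[0,0,0],"spin":0},{"offset":[0,0,0],"spin":0},{"offset":[0,0,0],"spin":0},{"offset":[0,0,0.01],"spin":0},{"offset":[0,0.02,0.04],"spin":0},{"offset":[0,0.05,0.07],"spin":0},{"offset":[0,0.08,0.09],"spin":0}]' 1
python3 -m crank '[{"offset":[0,0.03,0],"spin":0},{"offset":[0,0.06,0],"spin":0},{"offset":[0,0.09,0],"spin":0},{"offset":[0,0.1,0],"spin":0},{"offset":[0,0.1,0],"spin":0},{"offset":[0,0.1,0],"spin":0},{"offset":[0,0.1,0],"spin":0},{"offset":[0,0.1,0],"spin":0}]'
cat > look.py <<'E'
import sys
from h import *
xy=[(float(a),float(b)) for a,b in (k.split(',') for k in sys.argv[2:])]
T=shot('top','t'+sys.argv[1]);s=shot('side','s'+sys.argv[1])
for x,y in xy:
    o=[]
    for p in(T,s):
        t=np.array(w2px(p,(x,y,24)))
        for c,m,col,uv in grey_dishes(p):
            if np.hypot(*(uv-t))<12 and int(col.max())-int(col.min())<35: o.append((p,m)); print('top' if p is T else 'side',round(c,2),m.sum(),np.round(uv,1)); break
    for oo in([o] if len(o)<2 else [o[:1],o[1:],o]):
        if oo: print(np.round(fit(oo,x,y,(48,60,42)),2))
a=cv2.imread(f'pics/t{sys.argv[1]}.png')[100:260,130:330]; b=cv2.imread(f'pics/s{sys.argv[1]}.png')[130:250,160:360]
cv2.imwrite(f'pics/c{sys.argv[1]}.png',cv2.resize(np.hstack([a,np.vstack([b,np.zeros((40,200,3),np.uint8)])]),None,fx=2,fy=2,interpolation=cv2.INTER_CUBIC))
E
python3 look.py 8 430,-165 457,1
```

```text
clock: 15.5
eef_pos: [428.4, -157.8, 38.6]
eef_rot: [-3.135, 0.002, 1.575]
wrist_force: [0.6, -0.5, -0.4]
finger_gap: 59.9
clock: 16.17
eef_pos: [428.4, -163.6, 33.7]
eef_rot: [-3.135, 0.002, 1.576]
wrist_force: [0.2, 0.8, -0.8]
finger_gap: 59.9
clock: 16.83
eef_pos: [428.6, -83.2, 126.5]
eef_rot: [-3.136, 0.003, 1.574]
wrist_force: [0.4, 0.5, 0.5]
finger_gap: 93.5
clock: 17.5
eef_pos: [428.6, 15.8, 126.5]
eef_rot: [-3.136, 0.003, 1.573]
wrist_force: [0.1, 0.0, -0.0]
finger_gap: 94.2
top 0.8 286 [252.3 206.6]
side 0.76 540 [229.2 206.7]
[ 4.2869e+02 -1.4755e+02  8.9830e+01  6.0000e-02]
[ 4.252e+02 -1.486e+02  8.858e+01  5.000e-02]
[ 4.2800e+02 -1.4759e+02  9.0580e+01  8.0000e-02]
top 0.72 142 [210.7 198.3]
side 0.92 362 [218.4 182.5]
[456.26  -8.33  47.53   0.54]
[4.5591e+02 1.0800e+00 6.9470e+01 1.0000e-01]
[4.5637e+02 7.6000e-01 6.9470e+01 3.3000e-01]
```

View pics/c8.png

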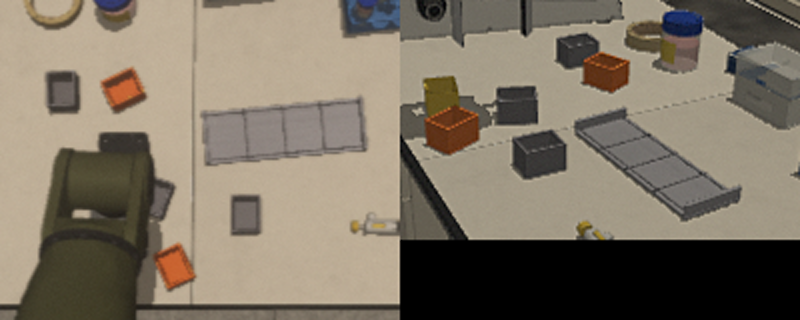

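B is now open side up at picture (245,215), measured at (428,-148) with its long side along x. C and A haven't moved. I take B to bay 2.

```bash
python3 -m crank '[{"offset":[0,-0.035,0],"spin":0},{"offset":[0,-0.07,0],"spin":0},{"offset":[0,-0.11,0],"spin":0},{"offset":[0,-0.14,0],"spin":0},{"offset":[0,-0.164,0],"spin":0},{"offset":[0,-0.164,-0.03],"spin":0},{"offset":[0,-0.164,-0.06],"spin":0},{"offset":[0,-0.164,-0.08],"spin":0}]' 1
python3 -m crank '[{"offset":[0,0,-0.02],"spin":0},{"offset":[0,0,-0.034],"spin":0},{"offset":[0,0,-0.034],"spin":0},{"offset":[0,0,-0.034],"spin":0},{"offset":[0,0,-0.034],"spin":0},{"offset":[0,0,-0.034],"spin":0},{"offset":[0,0,-0.034],"spin":0},{"offset":[0,0,-0.034],"spin":0}]' 1
python3 -m crank '[{"offset":[0,0,0],"spin":0},{"offset":[0,0,0],"spin":0},{"offset":[0,0,0],"spin":0},{"offset":[0,0,0],"spin":0},{"offset":[0,0,0],"spin":0},{"offset":[0,0,0.015],"spin":0},{"offset":[0,0,0.04],"spin":0},{"offset":[0,0,0.07],"spin":0}]' 0.4 20
```

```text
clock: 18.47
eef_pos: [427.7, -147.8, 44.4]
eef_rot: [-3.135, 0.002, 1.572]
wrist_force: [-0.4, -0.6, 0.3]
finger_gap: 93.7
clock: 19.13
eef_pos: [428.1, -147.9, 11.1]
eef_rot: [-3.136, 0.003, 1.572]
wrist_force: [-0.6, 0.5, -0.5]
finger_gap: 93.7
clock: 19.8
eef_pos: [427.0, -147.5, 80.7]
eef_rot: [-3.133, 0.001, 1.572]
wrist_force: [0.2, -1.0, -1.2]
finger_gap: 59.8
```

```bash
python3 -m crank '[{"offset":[0.025,-0.016,0],"spin":1},{"offset":[0.05,-0.033,0],"spin":2},{"offset":[0.075,-0.05,0],"spin":3},{"offset":[0.1,-0.066,0],"spin":4},{"offset":[0.125,-0.083,0],"spin":5},{"offset":[0.145,-0.096,0],"spin":5},{"offset":[0.145,-0.096,0],"spin":5},{"offset":[0.145,-0.096,0],"spin":5}]'
python3 - <<'E'
from h import *
print(manip.read_state()['eef_pos'],manip.read_state()['finger_gap'])
E
python3 -m crank '[{"offset":[0,0,-0.02],"spin":0},{"offset":[0,0,-0.035],"spin":0},{"offset":[0,0,-0.05],"spin":0},{"offset":[0,0,-0.057],"spin":0},{"offset":[0,0,-0.06],"spin":0},{"offset":[0,0,-0.06],"spin":0},{"offset":[0,0,-0.06],"spin":0},{"offset":[0,0,-0.06],"spin":0}]'
python3 -m crank '[{"offset":[0,0,0],"spin":0},{"offset":[0,0,0],"spin":0},{"offset":[0,0,0],"spin":0},{"offset":[0,0,0],"spin":0},{"offset":[0,0,0.02],"spin":0},{"offset":[0,0,0.05],"spin":0},{"offset":[0,0,0.08],"spin":0},{"offset":[0,0,0.09],"spin":0}]' 0.9
python3 -m crank '[{"offset":[-0.02,0.03,0],"spin":0},{"offset":[-0.04,0.06,0],"spin":-4},{"offset":[-0.06,0.1,0],"spin":-8},{"offset":[-0.08,0.13,0],"spin":-12},{"offset":[-0.1,0.16,0],"spin":-16},{"offset":[-0.12,0.19,0],"spin":-20},{"offset":[-0.12,0.2,0],"spin":-25},{"offset":[-0.12,0.2,0],"spin":-25}]'
python3 - <<'E'
from h import *
T=shot('top','t9');s=shot('side','s9')
o=[(p,manip.masks_of(p,'station')[0]['mask']) for p in(T,)]
cx,cy,a=569.5,-211.5,np.radians(5)
R=np.array([[np.cos(a),-np.sin(a)],[np.sin(a),np.cos(a)]])
ims=[]
for p,f,(r0,r1,c0,c1) in((T,'t9',(135,195,220,325)),(s,'s9',(165,245,235,340))):
    k=6; im=cv2.resize(cv2.imread(f'pics/{f}.png')[r0:r1,c0:c1],None,fx=k,fy=k,interpolation=cv2.INTER_CUBIC)
    for b in range(4):
        q=[]
        for u,v in((-37,-31),(-37,31),(37,31),(37,-31)):
            w=R@np.array([u,96-64*b+v])+[cx,cy]; P=np.array(w2px(p,(w[0],w[1],8)))+.5; q.append((P-[c0,r0])*k)
        cv2.polylines(im,[np.round(q).astype(np.int32)],True,(0,255,0),1)
    ims.append(im)
h=480; W=max(i.shape[1] for i in ims)
cv2.imwrite('pics/c9.png',cv2.resize(np.vstack([cv2.copyMakeBorder(i,0,0,0,W-i.shape[1],0) for i in ims]),None,fx=.7,fy=.7,interpolation=cv2.INTER_AREA))
E
```

```text
clock: 20.47
eef_pos: [571.8, -243.6, 79.5]
eef_rot: [-3.132, 0.0, 1.659]
wrist_force: [0.2, -0.2, -2.7]
finger_gap: 59.6
[ 571.84642279 -243.57914616   79.54743962] 59.58616886715223
clock: 21.13
eef_pos: [571.3, -243.5, 20.7]
eef_rot: [-3.132, 0.001, 1.659]
wrist_force: [-3.6, 0.0, 6.2]
finger_gap: 60.0
clock: 21.8
eef_pos: [572.6, -244.0, 115.1]
eef_rot: [-3.136, 0.004, 1.659]
wrist_force: [-0.6, 0.3, 1.6]
finger_gap: 84.4
clock: 22.47
eef_pos: [451.9, -42.2, 115.1]
eef_rot: [-3.136, 0.004, 1.221]
wrist_force: [-0.3, -0.8, 0.2]
finger_gap: 84.9
```

View pics/c9.png

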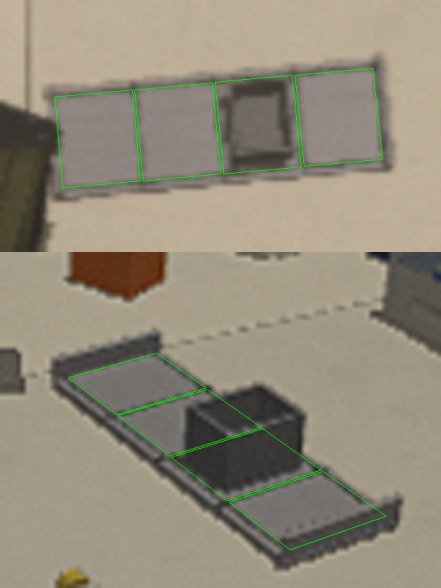

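The bay overlay matches the plate lines in both views, and B sits in bay 2 at about (260,123). I check its fit numerically and go on to C at (456.5,1) with jaws at -20°.

```bash
cat > chk.py <<'E'
import sys
from h import *
T=manip.camera('top');s=manip.camera('side')
C=np.array([569.5,-211.5]);a=np.radians(5);R=np.array([[np.cos(a),-np.sin(a)],[np.sin(a),np.cos(a)]])
for b in map(int,sys.argv[1:]):
    w=R@np.array([0,96-64*b])+C
    for n,p in(('top',T),('side',s)):
        t=np.array(w2px(p,(w[0],w[1],30)))
        for c,m,col,uv in grey_dishes(p):
            if np.hypot(*(uv-t))<10:
                f=fit([(p,m)],w[0],w[1],(48,60,42),8); print('bay',b,n,'off (plate x,y)',np.round(R.T@(np.array(f[:2])-w),1),'yaw',round(f[2]-95,1),'err',round(f[3],2)); break
E
python3 chk.py 2
python3 look.py 10 456,1 635,158
python3 -c "
from h import *
print(manip.read_state()['eef_pos'])"
```

```text
bay 2 top off (plate x,y) [-0.8 -0.4] yaw -0.6 err 0.06
side 0.73 392 [218.1 182.4]
[4.5452e+02 1.2500e+00 7.1240e+01 5.0000e-02]
top 0.55 310 [160.8 145.5]
side 0.57 253 [248.6 154.9]
[6.3454e+02 1.5699e+02 9.2450e+01 1.0000e-01]
[6.3357e+02 1.5330e+02 1.4342e+02 2.0000e-01]
[6.3447e+02 1.5695e+02 9.1150e+01 1.9000e-01]
[452.60686905 -44.12189309 115.02889143]
```

```bash
python3 -m crank '[{"offset":[0.004,0.022,0],"spin":0},{"offset":[0.004,0.044,0],"spin":0},{"offset":[0.004,0.044,-0.03],"spin":0},{"offset":[0.004,0.044,-0.06],"spin":0},{"offset":[0.004,0.044,-0.085],"spin":0},{"offset":[0.004,0.044,-0.104],"spin":0},{"offset":[0.004,0.044,-0.104],"spin":0},{"offset":[0.004,0.044,-0.104],"spin":0}]' 0.95
python3 -m crank '[{"offset":[0,0,0],"spin":0},{"offset":[0,0,0],"spin":0},{"offset":[0,0,0],"spin":0},{"offset":[0,0,0],"spin":0},{"offset":[0,0,0],"spin":0},{"offset":[0,0,0.015],"spin":0},{"offset":[0,0,0.04],"spin":0},{"offset":[0,0,0.07],"spin":0}]' 0.4 20
```

```text
clock: 23.78
eef_pos: [456.3, -0.1, 10.9]
eef_rot: [-3.135, 0.004, 1.223]
wrist_force: [0.1, -0.0, 0.6]
finger_gap: 89.2
clock: 24.45
eef_pos: [455.3, -0.1, 80.9]
eef_rot: [-3.132, 0.005, 1.223]
wrist_force: [-0.3, 0.3, -1.0]
finger_gap: 60.1
```

```bash
python3 -m crank '[{"offset":[0.017,-0.025,0.01],"spin":4},{"offset":[0.033,-0.05,0.01],"spin":8},{"offset":[0.05,-0.08,0.01],"spin":12},{"offset":[0.066,-0.11,0.01],"spin":16},{"offset":[0.083,-0.14,0.01],"spin":20},{"offset":[0.1,-0.165,0.01],"spin":24},{"offset":[0.111,-0.1795,0.01],"spin":25},{"offset":[0.111,-0.1795,0.01],"spin":25}]'
python3 -m crank '[{"offset":[0,0,-0.02],"spin":0},{"offset":[0,0,-0.04],"spin":0},{"offset":[0,0,-0.055],"spin":0},{"offset":[0,0,-0.065],"spin":0},{"offset":[0,0,-0.069],"spin":0},{"offset":[0,0,-0.07],"spin":0},{"offset":[0,0,-0.07],"spin":0},{"offset":[0,0,-0.07],"spin":0}]'
python3 -m crank '[{"offset":[0,0,0],"spin":0},{"offset":[0,0,0],"spin":0},{"offset":[0,0,0],"spin":0},{"offset":[0,0,0],"spin":0},{"offset":[0,0,0.02],"spin":0},{"offset":[0,0,0.05],"spin":0},{"offset":[0,0,0.08],"spin":0},{"offset":[0,0,0.1],"spin":0}]' 0.9
python3 -m crank '[{"offset":[-0.01,0.04,0],"spin":0},{"offset":[-0.02,0.08,0],"spin":0},{"offset":[-0.03,0.12,0],"spin":0},{"offset":[-0.04,0.16,0],"spin":0},{"offset":[-0.05,0.2,0],"spin":0},{"offset":[-0.06,0.22,0],"spin":0},{"offset":[-0.06,0.22,0],"spin":0},{"offset":[-0.06,0.22,0],"spin":0}]'
python3 chk.py 1 2; python3 look.py 11 634,157
python3 -c "
from h import *
print(manip.read_state()['eef_pos'],manip.read_state()['eef_rot'])"
```

```text
clock: 25.12
eef_pos: [567.4, -182.3, 90.6]
eef_rot: [-3.132, 0.005, 1.658]
wrist_force: [-0.6, 0.4, -1.9]
finger_gap: 60.4
clock: 25.78
eef_pos: [567.8, -182.3, 21.6]
eef_rot: [-3.133, 0.006, 1.658]
wrist_force: [1.0, 0.1, -1.7]
finger_gap: 60.3
clock: 26.45
eef_pos: [568.4, -182.6, 124.5]
eef_rot: [-3.136, 0.007, 1.658]
wrist_force: [0.4, 0.2, 0.5]
finger_gap: 84.4
clock: 27.12
eef_pos: [508.3, 38.2, 124.8]
eef_rot: [-3.136, 0.007, 1.66]
wrist_force: [-0.4, -0.4, -0.8]
finger_gap: 84.7
bay 1 top off (plate x,y) [ 1.  -0.6] yaw 0.8 err 0.07
bay 1 side off (plate x,y) [0.3 1. ] yaw 10.5 err 0.29
bay 2 top off (plate x,y) [ 0.1 -0.3] yaw -0.0 err 0.09
bay 2 side off (plate x,y) [-4.7 -2.6] yaw -2.6 err 0.07
top 0.66 140 [160.6 139.7]
side 0.54 286 [247.6 154.3]
[6.4671e+02 1.5287e+02 1.3452e+02 5.6000e-01]
[6.3291e+02 1.5794e+02 8.9690e+01 1.6000e-01]
[6.3449e+02 1.5949e+02 9.4980e+01 3.9000e-01]
[508.45662013  37.10724351 124.45105095] [-3.1355628   0.00711065  1.65769797]
```

View pics/c11.png

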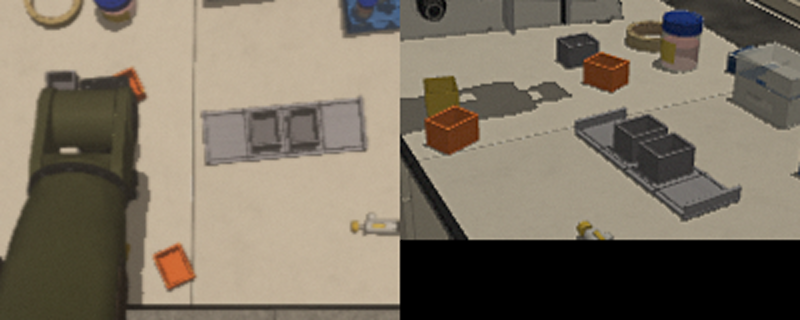

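B and C sit in bays 2 and 1 at (300,130) and (265,132). A is still at (634.5,157.5), so I fetch it for bay 0.

```bash
python3 -m crank '[{"offset":[0.02,0.02,0],"spin":0},{"offset":[0.045,0.045,0],"spin":0},{"offset":[0.07,0.07,0],"spin":0},{"offset":[0.095,0.095,0],"spin":0},{"offset":[0.115,0.11,0],"spin":0},{"offset":[0.126,0.12,0],"spin":0},{"offset":[0.126,0.12,0],"spin":0},{"offset":[0.126,0.12,-0.02],"spin":0}]' 0.95
python3 -m crank '[{"offset":[0,0,-0.025],"spin":0},{"offset":[0,0,-0.05],"spin":0},{"offset":[0,0,-0.075],"spin":0},{"offset":[0,0,-0.093],"spin":0},{"offset":[0,0,-0.093],"spin":0},{"offset":[0,0,-0.093],"spin":0},{"offset":[0,0,-0.093],"spin":0},{"offset":[0,0,-0.093],"spin":0}]'
python3 -m crank '[{"offset":[0,0,0],"spin":0},{"offset":[0,0,0],"spin":0},{"offset":[0,0,0],"spin":0},{"offset":[0,0,0],"spin":0},{"offset":[0,0,0],"spin":0},{"offset":[0,0,0.02],"spin":0},{"offset":[0,0,0.05],"spin":0},{"offset":[0,0,0.08],"spin":0}]' 0.4 20
```

```text
clock: 28.28
eef_pos: [636.0, 157.6, 107.3]
eef_rot: [-3.141, 0.007, 1.658]
wrist_force: [-0.1, 0.6, 0.1]
finger_gap: 89.5
clock: 28.95
eef_pos: [636.8, 157.6, 16.1]
eef_rot: [3.14, 0.006, 1.658]
wrist_force: [0.9, -0.2, 1.0]
finger_gap: 89.1
clock: 29.62
eef_pos: [636.1, 157.4, 96.0]
eef_rot: [-3.141, 0.007, 1.658]
wrist_force: [1.1, -0.2, -1.5]
finger_gap: 60.2
```

```bash
python3 -m crank '[{"offset":[-0.01,-0.035,0],"spin":0},{"offset":[-0.02,-0.07,0],"spin":0},{"offset":[-0.03,-0.11,0],"spin":0},{"offset":[-0.04,-0.15,0],"spin":0},{"offset":[-0.05,-0.19,0],"spin":0},{"offset":[-0.06,-0.225,0],"spin":0},{"offset":[-0.07,-0.255,0],"spin":0},{"offset":[-0.075,-0.273,0],"spin":0}]'
python3 -m crank '[{"offset":[0,0,0],"spin":0},{"offset":[0,0,0],"spin":0},{"offset":[0,0,-0.02],"spin":0},{"offset":[0,0,-0.035],"spin":0},{"offset":[0,0,-0.045],"spin":0},{"offset":[0,0,-0.045],"spin":0},{"offset":[0,0,-0.045],"spin":0},{"offset":[0,0,-0.045],"spin":0}]'
```

```text
clock: 30.28
eef_pos: [559.8, -118.4, 95.9]
eef_rot: [-3.14, 0.007, 1.656]
wrist_force: [-0.3, 0.0, -1.9]
finger_gap: 60.2
clock: 30.95
eef_pos: [560.3, -118.0, 51.7]
eef_rot: [-3.141, 0.007, 1.657]
wrist_force: [0.2, 0.6, -2.0]
finger_gap: 60.0
```

```bash
python3 -m crank '[{"offset":[0.001,0.002,-0.005],"spin":0},{"offset":[0.001,0.002,-0.012],"spin":0},{"offset":[0.001,0.002,-0.019],"spin":0},{"offset":[0.001,0.002,-0.024],"spin":0},{"offset":[0.001,0.002,-0.0265],"spin":0},{"offset":[0.001,0.002,-0.0265],"spin":0},{"offset":[0.001,0.002,-0.0265],"spin":0},{"offset":[0.001,0.002,-0.0265],"spin":0}]'
python3 -m crank '[{"offset":[0,0,0],"spin":0},{"offset":[0,0,0],"spin":0},{"offset":[0,0,0],"spin":0},{"offset":[0,0,0],"spin":0},{"offset":[0,0,0.02],"spin":0},{"offset":[0,0,0.05],"spin":0},{"offset":[0,0,0.08],"spin":0},{"offset":[0,0,0.11],"spin":0}]' 0.9
python3 -m crank '[{"offset":[-0.01,0.04,0],"spin":0},{"offset":[-0.02,0.08,0],"spin":0},{"offset":[-0.04,0.12,0],"spin":0},{"offset":[-0.06,0.16,0],"spin":0},{"offset":[-0.08,0.2,0],"spin":0},{"offset":[-0.1,0.22,0],"spin":0},{"offset":[-0.1,0.22,0],"spin":0},{"offset":[-0.1,0.22,0],"spin":0}]'
python3 chk.py 0 1 2; python3 look.py 12
```

```text
clock: 31.62
eef_pos: [561.4, -116.1, 25.4]
eef_rot: [-3.141, 0.007, 1.657]
wrist_force: [-0.6, -0.0, -1.8]
finger_gap: 60.3
clock: 32.28
eef_pos: [561.2, -116.0, 136.7]
eef_rot: [-3.141, 0.007, 1.657]
wrist_force: [0.3, -0.0, 0.4]
finger_gap: 84.4
clock: 32.95
eef_pos: [460.6, 105.2, 137.2]
eef_rot: [3.141, 0.007, 1.66]
wrist_force: [-0.5, -0.1, 0.2]
finger_gap: 84.7
bay 0 top off (plate x,y) [ -6.8 -22. ] yaw 1.6 err 0.14
bay 0 side off (plate x,y) [-13.2 -13.1] yaw 45.4 err 0.34
bay 1 top off (plate x,y) [ 0.7 -7.6] yaw 0.9 err 0.07
bay 1 side off (plate x,y) [-1.3 -4.7] yaw 6.3 err 0.33
bay 2 top off (plate x,y) [-1.  -0.3] yaw 0.3 err 0.07
```

View pics/c12.png

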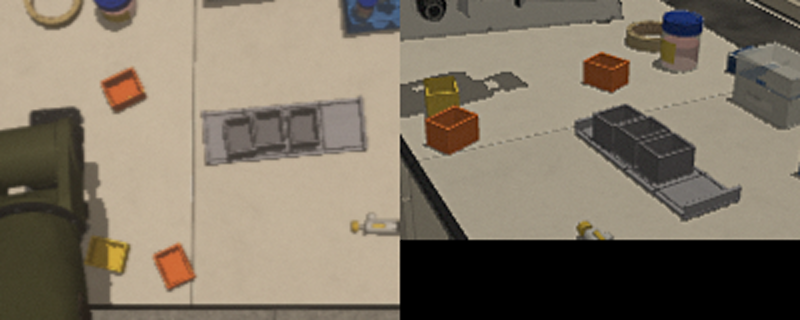

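A was nudged aside after release (the announced knock). It is 22 mm off toward C at about (237,135) and pushed C 7.6 mm; both are still upright. I regrip A and put it back.

```bash
python3 -m crank '[{"offset":[0.01,-0.035,0],"spin":0},{"offset":[0.02,-0.07,0],"spin":0},{"offset":[0.035,-0.105,0],"spin":0},{"offset":[0.05,-0.14,0],"spin":0},{"offset":[0.065,-0.175,0],"spin":0},{"offset":[0.08,-0.21,0],"spin":0},{"offset":[0.095,-0.235,0],"spin":0},{"offset":[0.0955,-0.2435,0],"spin":0}]' 0.95
python3 -m crank '[{"offset":[0,0,0],"spin":0},{"offset":[0,0,-0.03],"spin":0},{"offset":[0,0,-0.06],"spin":0},{"offset":[0,0,-0.09],"spin":0},{"offset":[0,0,-0.11],"spin":0},{"offset":[0,0,-0.114],"spin":0},{"offset":[0,0,-0.114],"spin":0},{"offset":[0,0,-0.114],"spin":0}]'
```

```text
clock: 34.12
eef_pos: [558.1, -143.4, 136.2]
eef_rot: [-3.141, 0.008, 1.653]
wrist_force: [-0.3, 0.0, -0.6]
finger_gap: 89.5
clock: 34.78
eef_pos: [558.6, -143.0, 23.5]
eef_rot: [3.141, 0.008, 1.654]
wrist_force: [-0.7, -0.4, 0.3]
finger_gap: 89.4
```

```bash
python3 -m crank '[{"offset":[-0.001,0.0045,0],"spin":0},{"offset":[-0.001,0.0045,0],"spin":0},{"offset":[-0.001,0.0045,0],"spin":0},{"offset":[-0.001,0.0045,0],"spin":0},{"offset":[-0.001,0.0045,0],"spin":0},{"offset":[-0.001,0.0045,0],"spin":0},{"offset":[-0.001,0.0045,0],"spin":0},{"offset":[-0.001,0.0045,0],"spin":0}]' 0.4 20
python3 -m crank '[{"offset":[0,0,0.006],"spin":0},{"offset":[0,0,0.012],"spin":0},{"offset":[0,0.002,0.02],"spin":0},{"offset":[0.001,0.008,0.025],"spin":0},{"offset":[0.002,0.016,0.025],"spin":0},{"offset":[0.003,0.0225,0.025],"spin":0},{"offset":[0.003,0.0225,0.025],"spin":0},{"offset":[0.003,0.0225,0.025],"spin":0}]'
```

```text
clock: 35.45
eef_pos: [557.7, -138.6, 24.0]
eef_rot: [3.141, 0.008, 1.654]
wrist_force: [-3.1, 0.8, 5.8]
finger_gap: 60.6
clock: 36.12
eef_pos: [560.6, -115.5, 48.6]
eef_rot: [3.141, 0.008, 1.655]
wrist_force: [-0.1, 0.3, -2.6]
finger_gap: 60.2
```

```bash
python3 -m crank '[{"offset":[0,0,-0.006],"spin":0},{"offset":[0,0,-0.012],"spin":0},{"offset":[0,0,-0.018],"spin":0},{"offset":[0,0,-0.022],"spin":0},{"offset":[0,0,-0.024],"spin":0},{"offset":[0,0,-0.024],"spin":0},{"offset":[0,0,-0.024],"spin":0},{"offset":[0,0,-0.024],"spin":0}]'
python3 -m crank '[{"offset":[0,0,0],"spin":0},{"offset":[0,0,0],"spin":0},{"offset":[0,0,0],"spin":0},{"offset":[0,0,0],"spin":0},{"offset":[0,0,0.02],"spin":0},{"offset":[0,0,0.05],"spin":0},{"offset":[0,0,0.08],"spin":0},{"offset":[0,0,0.11],"spin":0}]' 0.9
python3 -m crank '[{"offset":[-0.01,0.04,0],"spin":0},{"offset":[-0.02,0.08,0],"spin":0},{"offset":[-0.04,0.12,0],"spin":0},{"offset":[-0.06,0.16,0],"spin":0},{"offset":[-0.08,0.2,0],"spin":0},{"offset":[-0.1,0.22,0],"spin":0},{"offset":[-0.1,0.22,0],"spin":0},{"offset":[-0.1,0.22,0],"spin":0}]'
python3 chk.py 0 1 2
python3 -c "
from h import *
print(manip.read_state()['eef_pos'],manip.read_state()['eef_rot'])"
```

```text
clock: 36.78
eef_pos: [560.6, -115.5, 24.5]
eef_rot: [3.141, 0.008, 1.655]
wrist_force: [-0.3, 0.3, -1.5]
finger_gap: 60.4
clock: 37.45
eef_pos: [560.4, -115.5, 135.9]
eef_rot: [3.141, 0.008, 1.655]
wrist_force: [0.0, 0.7, -0.5]
finger_gap: 84.4
clock: 38.12
eef_pos: [459.9, 105.7, 136.3]
eef_rot: [3.141, 0.008, 1.657]
wrist_force: [0.1, -0.7, 0.1]
finger_gap: 84.4
bay 0 top off (plate x,y) [ 0.3 -0.2] yaw 1.6 err 0.06
bay 0 side off (plate x,y) [-4.   0.6] yaw 8.6 err 0.24
bay 1 top off (plate x,y) [ 0.4 -7.5] yaw 1.5 err 0.08
bay 1 side off (plate x,y) [-2.  -2.6] yaw 28.8 err 0.36
bay 2 top off (plate x,y) [-1.6 -0.4] yaw -0.5 err 0.06
bay 2 side off (plate x,y) [-3.4 -0.6] yaw -15.5 err 0.12
[460.65804533 103.96091246 135.73114109] [3.14156212 0.00783875 1.65359283]
```

A is centred in bay 0. Now I recentre C, which is 7.5 mm off along the row.

```bash
python3 -m crank '[{"offset":[0.01,-0.035,0],"spin":0},{"offset":[0.02,-0.075,0],"spin":0},{"offset":[0.035,-0.115,0],"spin":0},{"offset":[0.05,-0.155,0],"spin":0},{"offset":[0.065,-0.195,0],"spin":0},{"offset":[0.08,-0.23,0],"spin":0},{"offset":[0.095,-0.265,0],"spin":0},{"offset":[0.107,-0.291,0],"spin":0}]' 0.95
python3 -m crank '[{"offset":[0,0,0],"spin":0},{"offset":[0,0,0],"spin":0},{"offset":[0,0,-0.03],"spin":0},{"offset":[0,0,-0.06],"spin":0},{"offset":[0,0,-0.085],"spin":0},{"offset":[0,0,-0.085],"spin":0},{"offset":[0,0,-0.085],"spin":0},{"offset":[0,0,-0.085],"spin":0}]'
```

```text
clock: 39.18
eef_pos: [568.0, -190.5, 135.4]
eef_rot: [-3.142, 0.008, 1.652]
wrist_force: [-0.4, 0.5, -0.6]
finger_gap: 89.4
clock: 39.85
eef_pos: [568.7, -190.2, 52.3]
eef_rot: [3.14, 0.009, 1.652]
wrist_force: [-0.7, -0.3, -0.1]
finger_gap: 89.3
```

```bash
python3 -m crank '[{"offset":[-0.001,0.0032,-0.01],"spin":0},{"offset":[-0.001,0.0032,-0.02],"spin":0},{"offset":[-0.001,0.0032,-0.029],"spin":0},{"offset":[-0.001,0.0032,-0.029],"spin":0},{"offset":[-0.001,0.0032,-0.029],"spin":0},{"offset":[-0.001,0.0032,-0.029],"spin":0},{"offset":[-0.001,0.0032,-0.029],"spin":0},{"offset":[-0.001,0.0032,-0.029],"spin":0}]'
python3 -m crank '[{"offset":[0,0,0],"spin":0},{"offset":[0,0,0],"spin":0},{"offset":[0,0,0],"spin":0},{"offset":[0,0,0],"spin":0},{"offset":[0,0,0],"spin":0},{"offset":[0,0,0],"spin":0},{"offset":[0,0,0],"spin":0},{"offset":[0,0,0],"spin":0}]' 0.4 20
python3 -m crank '[{"offset":[0,0,0.005],"spin":0},{"offset":[0,0,0.01],"spin":0},{"offset":[-0.001,0.003,0.01],"spin":0},{"offset":[-0.001,0.0075,0.01],"spin":0},{"offset":[-0.001,0.0075,0.01],"spin":0},{"offset":[-0.001,0.0075,0.004],"spin":0},{"offset":[-0.001,0.0075,0.001],"spin":0},{"offset":[-0.001,0.0075,0.0005],"spin":0}]'
```

```text
clock: 40.52
eef_pos: [567.9, -187.1, 23.6]
eef_rot: [3.139, 0.009, 1.652]
wrist_force: [-0.0, -0.1, -0.3]
finger_gap: 89.5
clock: 41.18
eef_pos: [567.9, -187.1, 23.7]
eef_rot: [3.139, 0.009, 1.652]
wrist_force: [-1.0, -0.3, 1.2]
finger_gap: 60.2
clock: 41.85
eef_pos: [566.8, -179.5, 23.5]
eef_rot: [3.14, 0.009, 1.652]
wrist_force: [-1.6, 1.9, 3.6]
finger_gap: 60.3
```

```bash
python3 -m crank '[{"offset":[0,0,0],"spin":0},{"offset":[0,0,0],"spin":0},{"offset":[0,0,0],"spin":0},{"offset":[0,0,0],"spin":0},{"offset":[0,0,0.02],"spin":0},{"offset":[0,0,0.05],"spin":0},{"offset":[0,0,0.08],"spin":0},{"offset":[0,0,0.11],"spin":0}]' 0.9
python3 -m crank '[{"offset":[-0.01,0.04,0],"spin":0},{"offset":[-0.02,0.08,0],"spin":0},{"offset":[-0.04,0.12,0],"spin":0},{"offset":[-0.06,0.16,0],"spin":0},{"offset":[-0.08,0.2,0],"spin":0},{"offset":[-0.1,0.24,0],"spin":0},{"offset":[-0.1,0.27,0],"spin":0},{"offset":[-0.1,0.28,0],"spin":0}]'
python3 -m crank '[{"offset":[0,0,0],"spin":0},{"offset":[0,0,0],"spin":0},{"offset":[0,0,0],"spin":0},{"offset":[0,0,0],"spin":0},{"offset":[0,0,0],"spin":0},{"offset":[0,0,0],"spin":0},{"offset":[0,0,0],"spin":0},{"offset":[0,0,0],"spin":0}]'
python3 chk.py 0 1 2; python3 look.py 13
python3 - <<'E'
import cv2
cv2.imwrite('pics/f.png',cv2.resize(cv2.imread('pics/t13.png')[130:230,220:400],None,fx=4,fy=4,interpolation=cv2.INTER_CUBIC))
E
```

```text
clock: 42.52
eef_pos: [566.5, -179.5, 134.8]
eef_rot: [3.14, 0.009, 1.652]
wrist_force: [0.9, -0.1, 0.5]
finger_gap: 84.0
clock: 43.18
eef_pos: [465.1, 104.5, 135.3]
eef_rot: [3.14, 0.008, 1.655]
wrist_force: [-0.5, -0.4, -0.2]
finger_gap: 84.4
clock: 43.85
eef_pos: [465.2, 104.2, 135.3]
eef_rot: [3.14, 0.008, 1.654]
wrist_force: [-0.3, 0.0, -0.2]
finger_gap: 84.8
bay 0 top off (plate x,y) [ 0.6 -0.1] yaw 1.0 err 0.1
bay 0 side off (plate x,y) [-2.3  4. ] yaw 24.0 err 0.32
bay 1 top off (plate x,y) [0.4 0.8] yaw -0.5 err 0.11
bay 1 side off (plate x,y) [-4.   4.2] yaw 27.2 err 0.3
bay 2 top off (plate x,y) [ 0.  -2.2] yaw 2.2 err 0.09
bay 2 side off (plate x,y) [-3.1  0.5] yaw -10.5 err 0.11
```

View pics/f.png

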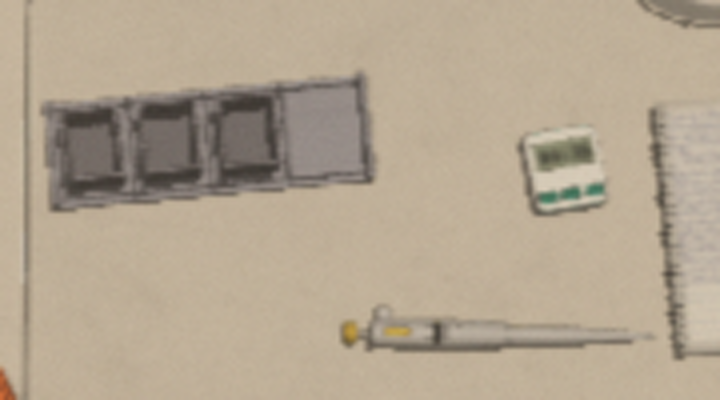

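All three dishes, at crop (90,150), (165,143) and (247,138), are open side up and centred in bays 0, 1 and 2. The timer and pipette haven't moved.

```bash
python3 -c "
from cell import manip
print(manip.sign_off())"
```

```text
the job is handed in; nothing more can be done
None
```

The job is handed in. All three grey dishes stand open side up in bays 0, 1 and 2, with their long sides running front to back. It took about 44 s of the 210 s.

- **Turning over:** one dish was upside down. I let it swing in a light fingertip grip and tumbled it twice on the bench until it was right way up.
- **Placing:** the other two dishes were already upright, so I carried them straight to their bays.
- **Knock:** just after I set down the dish in bay 0, it had shifted 22 mm and pushed its neighbour in bay 1 by about 7.5 mm. I took this for the announced knock and put both back.

**Last checks:** from the top camera, every dish is within about 2.2 mm and 2.2° of its bay. The side camera's fits disagreed by up to 4 mm and up to 27°. In that view the dishes hide one another and the fits were poor in bays 0 and 1, so I went by the top view, which matched the picture. The timer and pipette looked undisturbed in the last picture, and I never handled the orange and yellow look-alikes.

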